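Close the seat of a colony-counter light stage with its interlocking insert plates

ROBOT

A 6-joint arm with a two-finger parallel gripper is mounted at the origin on a cart in front of the work surface, level with it; the furniture and walls round the work are solid. World frame = base frame: x ahead of the robot, y to its left, z up, the work surface at z = 0. Lengths are in m, angles in rad, forces in N, time in s.
With the tool pointing down it reaches from about 0.325 to 0.775 m from the base axis. Payload 5.5 kg.
Tool frame: the origin (TCP) lies at the very end of the fingers, on their centre line; the grasp point (between the pads) lies 19 mm behind it; z points along the fingers, x is the direction in which the jaws open and shut, and the axes are right-handed (so a half turn about z gives the same grasp; the last joint's range is limited). The gripper opens to 88 mm and grips with 3 to 60 N. Pads are 20 mm wide; open, the fingers measure 115 mm over their backs; the gripper's body (75 mm by 178 mm) begins 61 mm behind the grasp point.
Start: joints at [-1.267, 0.091, 1.231, -0, 1.82, -0.057], TCP at [0.212, -0.561, 0.188] pointing down, gripper open.
Joint ranges: [-2.87, 2.87], [-0.86, 2.18], [0.17, 2.46], [-1.51, 4.65], [0.06, 2.69], [-2.65, 2.65]. Speed limits (rad/s): [2.57, 2.57, 3.01, 3.14, 3.14, 3.14].

INTERFACE

Orientations are given as a unit quaternion [x, y, z, w].
In Python, from rig import state, snapshot, sign_off, look_for, pinpoint gives the robot as it stands.
- The arm moves only by the tool step_arm, never from a script. Its argument "rows" is text: rows parted by semicolons, each of 7 numbers parted by spaces: the shift along the tool's x, y, z in mm, then the turn, a rotation vector about the tool's x, y, z in rad, then the finger opening in mm, from 0 to 87.8. In form: x y z ax ay az fingers; .... A call has 1 to 10 rows; each row is the pose to reach, as a shift and turn from the pose commanded when the call began, along the tool's axes at that moment; what a row does not reach only later rows make up. A row lasts 1/12 s, in which the tool goes at most 41.7 mm and 7.16 degrees, less where a joint would pass 70% of its speed; a pose out of reach is approached as far as the arm can. A call with a gripper value outside its range is refused whole. The fingers move at their own pace and stop on an object; "grip_force" is the grip in N (left out, the last holds). Time passes only in rows, so rows that repeat a pose let the fingers close. It gives the time, the measured TCP pose, the force and the opening at its end, in the units of the state.
- state(): the state, without advancing time (a new reading comes with each control period).
- snapshot(name): name is "scene" or "top" or "wrist"; returns a dict with "color" (400x640x3 uint8, red, green, blue), "fx", "fy", "cx", "cy" (pixels), "dist" ([k1, k2, p1, p2, k3] as OpenCV has them; the pictures are not rectified), "origin" and "rotation" of the camera in the world; the wrist camera has in their place "T_tool_cam" (4x4, takes a point from camera to tool coordinates, whose origin is the TCP and whose axes are the tool frame's). Camera axes: x right, y down, z forward; pixel columns grow to the right and rows downward; lengths in m; the calibration is good to about 2 mm. A picture is of the moment at which its call begins: read the wrist's pose just before it. There is no depth.
- sign_off(): hands the job in, once; it reports no verdict.
Trained networks look in the newest picture that a camera, given by its name, has taken for a name from the list of things; names that differ only in an ending like _2 or _b are one class to them, and where a whole thing is asked for, a point or a joint stands for the part that bears it (a point fixed in the world has none). Each returns a list of dicts, best first, with "p" (0 to 1); they miss things now and then, are a little off and sometimes report something else, mostly with a low value. They report only what shows in the picture. A call takes as long as a camera call.
- look_for(camera, target): "rect" ([centre column, centre row, width, height] as shares, 0 to 1, of the picture: columns of its width, rows of its height, round what is visible of it).
- pinpoint(camera, target): "position" ([column, row] as shares, 0 to 1, of the picture: columns of its width, rows of its height: a listed point, or the origin of a listed thing).
The state is a dict: "t": time; "joint_pos": joint angles; "joint_vel": joint speeds; "tau": joint torques, N m; "ee_pos": TCP position; "eef_rot": TCP orientation; "force": force on the tool from outside, world axes, zero at the start; "moment": the same for the moment, N m; "gripper_width": finger opening in m.
Only numpy, scipy, OpenCV 4.12 (cv2) and the standard library are available. Lean on these libraries where they do the work, as an engineer would, in place of code of your own. Each camera call takes 0.05 s, during which the arm holds its last target. There are 200 camera calls.

TASK

Three thin insert plates lie about on the front deck of the light stage. Slide the plate with the tab into the left half of the sunken seat and the plate whose notch takes that tab into the right half, turned so that tab and notch interlock and both lie fully down, flush with the deck. Slide the plates over the deck rather than lifting them, leave the plate with the too narrow notch lying flat on the front deck, and do not disturb the dishes, the flask and the tweezers on and beside the stage.

Things in the scene. Friction and masses are not known exactly. Their poses are not given: they have to be found in the camera images.
- light_stage: Fixed low light stage, 365 (x) by 480 mm (y), smooth grey deck 30 mm above the origin (centre of its underside); x away from the robot, y left, z up. Lip round the edge 6 mm wide, 4 mm above the deck. Sunken seat in the deck: x 60.5 to 151.5, y -90.25 to 90.25 mm, 8 mm deep, solid flat floor, both far corners clipped (14.9 mm legs). Bare front deck: x -176.5 to 60.5 mm.
- seat_left (a point): Left half of the seat: where the centre (half-way up) of the seated tab plate belongs, 26 mm above the stage's underside; axes as the stage's, which are also those of the plate when it is the right way round.
- seat_right (a point): Right half of the seat: where the centre (half-way up) of the seated notch plate belongs; axes as the stage's. The two seats are 89.5 mm apart along y.
- insert_tab_centre (a point): Loose aluminium insert plate with a frosted round window, 88 by 88 mm, 8 mm thick, about 0.18 kg; the point is the centre of the square body, half-way up (4 mm above its underside). A tab sticks out 13 mm from the middle of its -y side, 30 mm wide (along x). Its corner at +x, +y is clipped by 14 mm. About 1.5 mm play on each side in the seat.
- insert_notch_centre (a point): Like the tab plate (88 by 88 by 8 mm, point at its centre half-way up), but with a notch in the middle of its +y side, 33 mm wide (along x) and 14.5 mm deep, which takes the tab with 1.5 mm play on each side; its corner at +x, -y is clipped by 14 mm.
- insert_narrow_centre (a point): Insert plate of another set, like the notch plate (88 by 88 by 8 mm, point at its centre half-way up) but its notch is only 19 mm wide, so the tab does not fit it. To be left on the front deck.
- insert_tab: The tab plate; origin at the centre of the square body's underside, axes as its centre point. Plates and deck are slick (friction about 0.12): pushed at its edge or pressed by fingertips on its top (10 to 16 N), a plate slides with them, also over a plate that is seated flush.
- insert_notch: The notch plate; origin at the centre of its underside, axes as its centre point.
- insert_narrow: The narrow-notch plate; origin at the centre of its underside, axes as its centre point.
- petri_dish_1_mid (a point): Closed petri dish, 59 mm across, 15 mm high, on the deck left of the seat: bystander; point at its centre.
- petri_dish_2_mid (a point): Another closed petri dish of the same size on the deck right of the seat: bystander; point at its centre.
- flask_4_mid (a point): Conical glass flask, 64 mm across its foot, 104 mm high, on the worktop left of the stage: bystander; point on its axis 50 mm up.
- tweezers_mid (a point): Steel tweezers, 141 mm long (y), 21 mm wide, 9 mm high, lying left of the stage: bystander; point at the centre.

How it is judged:
At the end, for the whole second after the job is handed in: Tab plate in the left, notch plate in the right half of the seat: each within 4 mm of its seat point sideways and 2 mm in height, level within 0.03 rad, square within 0.06 rad, at rest. Narrow-notch plate at rest, flat on the front deck (stage x under 20 mm, centre height 34 mm within 2.5 mm) (horizontal distance between insert_tab_centre and seat_left below 0.004 m and z of insert_tab_centre in the frame of seat_left between -0.002 and 0.002 m and angle between each of insert_tab_centre, insert_notch_centre's own z axis and vertical below 0.03 rad and angle between the x axis of insert_tab_centre and the x axis of seat_left, either way round below 0.06 rad and linear speed of each of insert_tab, insert_notch, insert_narrow below 0.01 m/s and horizontal distance between insert_notch_centre and seat_right below 0.004 m and z of insert_notch_centre in the frame of seat_right between -0.002 and 0.002 m and angle between the x axis of insert_notch_centre and the x axis of seat_right, either way round below 0.06 rad and x of insert_narrow_centre in the frame of light_stage below 0.02 m and height (world z) of insert_narrow_centre between 0.0315 and 0.0365 m and angle between insert_narrow_centre's own z axis and vertical below 0.04 rad); the robot touches nothing.
It fails at once if an insert plate is lifted: its centre rises more than 16 mm above where it lies on the deck (height (world z) of any of insert_tab_centre, insert_notch_centre, insert_narrow_centre above 0.05 m).
It fails at once if an insert plate is shoved off the stage (height (world z) of any of insert_tab_centre, insert_notch_centre, insert_narrow_centre below 0.018 m).
It fails at once if a dish, the flask or the tweezers on or beside the stage is moved more than 25 mm (distance of any of petri_dish_1_mid, petri_dish_2_mid, flask_4_mid, tweezers_mid from where it was at the start of the episode above 0.025 m).
It also fails if it takes over 58 s, if anything falls off the work surface, if the arm or the gripper's body presses on something with over 40 N, if the wrist force passes 120 N, or if a joint passes its speed limit or range.

## Working session

There is one attempt and no reset: what is moved stays moved. The work goes in short steps, Python scripts to look and compute and a tool call to move; the robot and the scene stay as the last step left them, time stands still between calls to the robot, and variables do not carry over. Pictures are saved under pics/ and viewed, about 8 in all and at most 12, crops included, and the job is handed in when it is done.

Besides the shell and the picture viewer there is one more tool, called after "Request:" as name(argument=value, ...) on one line, values as JSON. step_arm: Moves the arm, as the interface text tells. Its arguments: {"type":"object","properties":{"rows":{"type":"string"},"grip_force":{"type":"number"}},"required":["rows"]}

```bash
mkdir -p pics; ls; cat > h.py <<'E'
import numpy as np, cv2
from rig import *
from scipy.spatial.transform import Rotation as R
def cam(s):
    K=np.array([[s['fx'],0,s['cx']],[0,s['fy'],s['cy']],[0,0,1.]]);d=np.array(s['dist'])
    if 'T_tool_cam' in s:
        st=s['st'];T=np.eye(4);T[:3,:3]=R.from_quat(st['eef_rot']).as_matrix();T[:3,3]=st['ee_pos'];T=T@np.array(s['T_tool_cam']);return K,d,T[:3,3],T[:3,:3]
    return K,d,np.array(s['origin']),np.array(s['rotation'])
def snap(n):
    st=state();s=snapshot(n);s['st']=st;return s
def back(s,px,z):
    K,d,o,r=cam(s);u=cv2.undistortPoints(np.array(px,float).reshape(-1,1,2),K,d)[:,0]
    v=np.c_[u,np.ones(len(u))]@r.T
    return o+v*((z-o[2])/v[:,2])[:,None]
def proj(s,P):
    K,d,o,r=cam(s);P=np.array(P,float).reshape(-1,3)
    return cv2.projectPoints((P-o)@r,np.zeros(3),np.zeros(3),K,d)[0][:,0]
E
python3 - <<'E'
from h import *
st=state();print({k:np.round(v,3) for k,v in st.items()})
for n in ['top','scene']:
    s=snap(n);cv2.imwrite(f'pics/{n}0.png',s['color'][:,:,::-1]);print(n,np.round(s['origin'],3),s['fx'])
    for t,z in [('light_stage',0),('seat_left',.026),('seat_right',.026),('insert_tab_centre',.034),('insert_notch_centre',.034),('insert_narrow_centre',.034),('petri_dish_1_mid',.0375),('flask_4_mid',.05),('tweezers_mid',.005)]:
        for p in pinpoint(n,t)[:3]:
            px=np.array(p['position'])*[640,400];print(t,round(p['p'],2),px.round(1),back(s,[px],z).round(4)[0])
E
```

```text
pics
{'t': np.float64(0.0), 'joint_pos': array([-1.267,  0.092,  1.232, -0.   ,  1.82 , -0.057]), 'joint_vel': array([ 0.001,  0.003, -0.001, -0.001, -0.   , -0.001]), 'tau': array([ 2.0000e-03, -4.4645e+01, -4.0644e+01,  7.0000e-02,  2.9000e-02,
       -0.0000e+00]), 'ee_pos': array([ 0.212, -0.561,  0.187]), 'eef_rot': array([ 0.822, -0.569, -0.001, -0.001]), 'force': array([-0.384, -0.413, -0.515]), 'moment': array([ 0.032,  0.03 , -0.029]), 'gripper_width': np.float64(0.088)}
top [0.362 0.154 0.965] 376.1503849715603Traceback (most recent call last):
  File "<stdin>", line 7, in <module>
  File "h.py", line 13, in back
    v=np.c_[u,np.ones(len(u))]@r.T
      ~~~~~~~~~~~~~~~~~~~~~~~~^~~~
ValueError: matmul: Input operand 1 has a mismatch in its core dimension 0, with gufunc signature (n?,k),(k,m?)->(n?,m?) (size 4 is different from 3)
```

```bash
sed -i "s/np.array(s\['rotation'\])$/R.from_quat(s['rotation']).as_matrix()/" h.py
python3 - <<'E'
from h import *
for n in ['top','scene']:
    s=snap(n);cv2.imwrite(f'pics/{n}0.png',s['color'][:,:,::-1]);print(n,np.round(s['origin'],3),s['fx'])
    for t,z in [('light_stage',0),('seat_left',.026),('seat_right',.026),('insert_tab_centre',.034),('insert_notch_centre',.034),('insert_narrow_centre',.034),('petri_dish_1_mid',.0375),('flask_4_mid',.05),('tweezers_mid',.005)]:
        for p in pinpoint(n,t)[:3]:
            px=np.array(p['position'])*[640,400];print(t,round(p['p'],2),px.round(1),back(s,[px],z).round(4)[0])
E
```

```text
top [0.362 0.154 0.965] 376.1503849715603
light_stage 0.68 [367.4 211.6] [0.5291 0.0428 0.    ]
light_stage 0.59 [365.7 248.7] [0.4327 0.048  0.    ]
seat_left 0.78 [354.7 167. ] [0.6416 0.0779 0.026 ]
seat_right 0.74 [381.4 165.7] [0.6462 0.0084 0.026 ]
seat_right 0.51 [368.2 211.2] [0.5257 0.0439 0.026 ]
insert_tab_centre 0.97 [371.7 245.1] [0.4393 0.0368 0.034 ]
insert_notch_centre 0.75 [429.4 249.5] [ 0.43   -0.1064  0.034 ]
insert_notch_centre 0.4 [430.7 251.1] [ 0.4261 -0.1097  0.034 ]
insert_narrow_centre 0.58 [306.4 246.2] [0.4344 0.1982 0.034 ]
petri_dish_1_mid 0.94 [301.1 161.6] [0.6507 0.2165 0.0375]
flask_4_mid 0.96 [208.  200.3] [0.5434 0.4464 0.05  ]
tweezers_mid 0.57 [211.7 270.4] [0.3713 0.4386 0.005 ]
scene [-0.272  0.797  0.531] 481.1577767763219
light_stage 0.92 [348.5 212.8] [0.5323 0.0452 0.    ]
seat_left 0.91 [309.1 196.8] [0.6317 0.0925 0.026 ]
seat_right 0.86 [337.8 186.7] [ 0.6322 -0.0078  0.026 ]
insert_tab_centre 0.89 [376.7 210.7] [0.4443 0.0356 0.034 ]
insert_notch_centre 0.65 [421.1 192.4] [ 0.4442 -0.1271  0.034 ]
insert_narrow_centre 0.61 [329.2 233.8] [0.4319 0.196  0.034 ]
petri_dish_1_mid 0.71 [263.4 204.6] [0.6501 0.2217 0.0375]
flask_4_mid 0.75 [203.8 246. ] [0.54   0.4391 0.05  ]
tweezers_mid 0.6 [249.5 302.3] [0.371  0.4411 0.005 ]
```

View pics/top0.png

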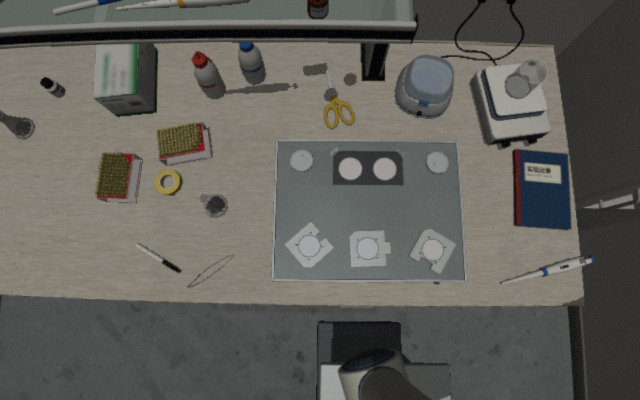

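View pics/scene0.png

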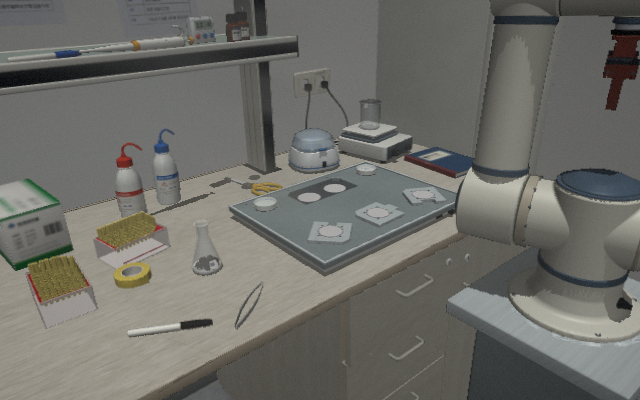

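```bash
python3 - <<'E'
import cv2
a=cv2.imread('pics/top0.png')[130:285,268:468]
cv2.imwrite('pics/crop0.png',cv2.resize(a,None,fx=3.8,fy=3.8,interpolation=cv2.INTER_CUBIC))
E
```

```text
(no output)
```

View pics/crop0.png

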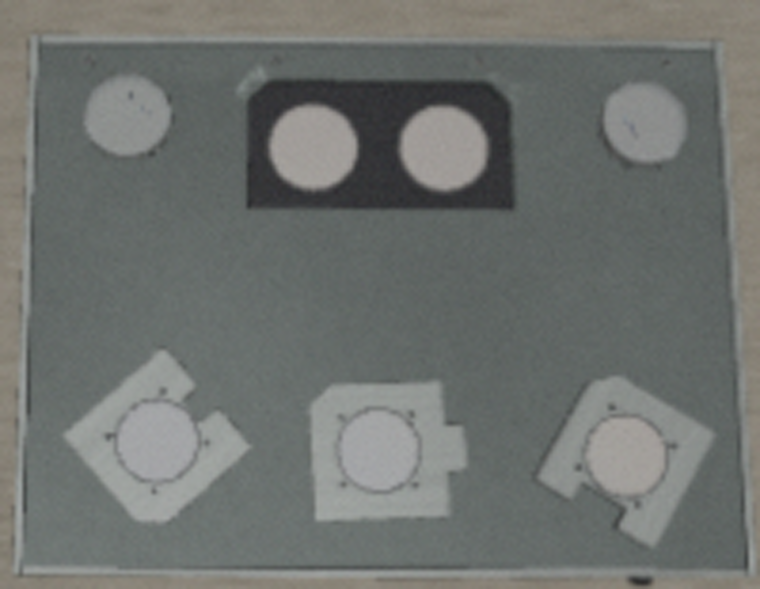

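Request:
step_arm(rows="-420 -360 -160 0 0 0.36 50;-420 -360 -160 0 0 0.36 50;-420 -360 -160 0 0 0.36 50;-420 -360 -160 0 0 0.36 50;-420 -360 -160 0 0 0.36 50;-420 -360 -160 0 0 0.36 50;-420 -360 -160 0 0 0.36 50;-420 -360 -160 0 0 0.36 50;-420 -360 -160 0 0 0.36 50;-420 -360 -160 0 0 0.36 50")

```text
t: 1.93
ee_pos: [0.3482, -0.1832, 0.3048]
eef_rot: [0.707, -0.707, 0.001, -0.0]
force: [0.3, -0.1, 0.1]
gripper_width: 0.0501
```

Request:
step_arm(rows="-223 -50 -60 0 0 0 50;-223 -50 -60 0 0 0 50;-223 -50 -60 0 0 0 50;-223 -50 -60 0 0 0 50;-223 -50 -60 0 0 0 50;-223 -50 -60 0 0 0 50;-223 -50 -60 0 0 0 50;-223 -50 -60 0 0 0 50")

```text
t: 2.6
ee_pos: [0.3982, 0.039, 0.3642]
eef_rot: [0.709, -0.706, 0.0, -0.0]
force: [-0.4, -0.3, 1.3]
gripper_width: 0.0503
```

```bash
cat >> h.py <<'E'
from scipy.optimize import minimize
def body(nw,tab):
    a=44.;c=14
    if tab: P=[(a,-a),(a,a-c),(a-c,a),(-a,a),(-a,-a),(-15,-a),(-15,-a-13),(15,-a-13),(15,-a)]
    else: P=[(a,a),(nw/2,a),(nw/2,a-14.5),(-nw/2,a-14.5),(-nw/2,a),(-a,a),(-a,-a),(a-c,-a),(a,-a+c)]
    return np.array(P)/1000
SHAPE={'tab':body(0,1),'notch':body(33,0),'narrow':body(19,0)}
c=14.9;SEAT=np.array([(60.5,-90.25),(60.5,90.25),(151.5-c,90.25),(151.5,90.25-c),(151.5,-90.25+c),(151.5-c,-90.25)])/1000
STAGE=np.array([(182.5,240),(-182.5,240),(-182.5,-240),(182.5,-240)])/1000
def place(P,q,z):
    c,s=np.cos(q[2]),np.sin(q[2]);return np.c_[P@np.array([[c,s],[-s,c]])+q[:2],np.full(len(P),z)]
def edgefit(s,P,q,z,w=.012,n=200,sc=(1,1,1)):
    """maximise inside-outside contrast along the outline (signed gradient magnitude)"""
    g=cv2.GaussianBlur(cv2.cvtColor(s['color'],cv2.COLOR_RGB2GRAY).astype(np.float32),(0,0),1.0)
    Q=np.vstack([P,P[:1]]);L=np.r_[0,np.cumsum(np.linalg.norm(np.diff(Q,axis=0),axis=1))];t=np.linspace(0,L[-1],n,endpoint=False)
    pt=np.c_[np.interp(t,L,Q[:,0]),np.interp(t,L,Q[:,1])]
    i=np.searchsorted(L,t,side='right')-1;d=np.diff(Q,axis=0)[i];d/=np.linalg.norm(d,axis=1)[:,None];nn=np.c_[-d[:,1],d[:,0]]
    def val(q,e):
        def smp(pp):
            u=proj(s,place(pp,q,z)).astype(np.float32);return cv2.remap(g,u[:,:1],u[:,1:],cv2.INTER_LINEAR,borderMode=cv2.BORDER_REPLICATE)[:,0]
        return -abs((smp(pt+nn*e)-smp(pt-nn*e)).mean())
    for e in (.004,.002):
        r=minimize(val,q,args=(e,),method='Nelder-Mead',options=dict(initial_simplex=np.array([q]+[np.add(q,v) for v in np.eye(3)*[e*2,e*2,e*25]]),xatol=1e-5,fatol=1e-3));q=r.x
    return q,-r.fun
def draw(im,s,P,q,z,c=(0,0,255)):
    k=4;cv2.polylines(im,[(proj(s,place(P,q,z))*16).astype(int)],True,c,1,cv2.LINE_AA,4)
E
python3 - <<'E'
from h import *
print(state()['ee_pos'],np.round(state()['eef_rot'],4))
s=snap('top')
q,f=edgefit(s,STAGE,[.529,.044,0],.034);print('stage(lip)',q.round(4),f)
qs,f=edgefit(s,SEAT,[.529,.044,0],.030);print('seat',qs.round(4),f)
w=snap('wrist');print(np.round(w['T_tool_cam'],3),w['fx'])
im=w['color'][:,:,::-1].copy()
g={'tab':[.44,.037,0.],'R':[.43,-.107,1.1],'L':[.434,.198,-2.43]}
for k in g:
    for sh in (['tab'] if k=='tab' else ['notch','narrow']):
        q,f=edgefit(w,SHAPE[sh],g[k],.038);print(k,sh,'wrist',q.round(4),round(f,1));draw(im,w,SHAPE[sh],q,.038,(0,0,255) if sh!='narrow' else (255,0,0))
        q,f=edgefit(s,SHAPE[sh],g[k],.038);print(k,sh,'top',q.round(4),round(f,1))
q,f=edgefit(w,SEAT,qs,.030);print('seat wrist',q.round(4),f);draw(im,w,SEAT,q,.03,(0,255,0))
cv2.imwrite('pics/w1.png',im)
E
```

```text
[0.39818486 0.03900534 0.3641988 ] [ 7.086e-01 -7.056e-01  3.000e-04 -1.000e-04]
stage(lip) [0.5277 0.0393 0.0082] 8.038415908813477
seat [0.5338 0.0448 0.0058] 20.38995933532715
[[ 1.     0.    -0.     0.002]
 [ 0.     0.968  0.25  -0.068]
 [ 0.    -0.25   0.968 -0.196]
 [ 0.     0.     0.     1.   ]] 324.2667226857446
tab tab wrist [ 0.4462  0.0476 -0.128 ] 6.3
tab tab top [ 0.4332  0.0388 -0.1184] 2.5
R notch wrist [ 0.4298 -0.1157  1.0352] 23.3
R notch top [ 0.4426 -0.0836  1.4253] 4.7
R narrow wrist [ 0.4299 -0.1155  1.0321] 20.0
R narrow top [ 0.4245 -0.081   1.3516] 4.7
L notch wrist [ 0.4359  0.1893 -2.4073] 25.7
L notch top [ 0.4355  0.1923 -2.4027] 20.8
L narrow wrist [ 0.4358  0.1895 -2.4062] 29.5
L narrow top [ 0.4356  0.1924 -2.4074] 22.8
seat wrist [0.5338 0.041  0.0097] 23.897031784057617
```

View pics/w1.png

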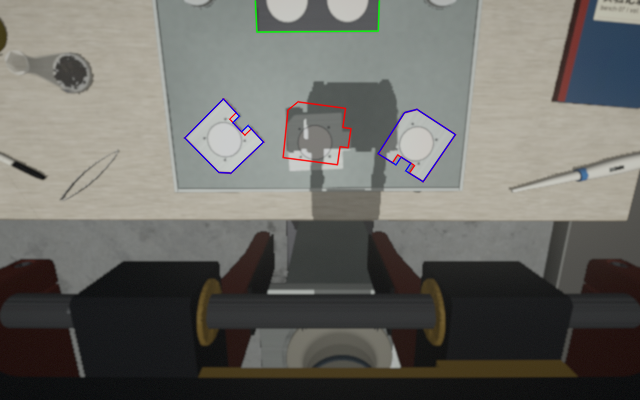

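```bash
python3 - <<'E'
from h import *
s=snap('top');s['color']=cv2.imread('pics/top0.png')[:,:,::-1].copy()
for y in (-.04,.04):
    q,f=edgefit(s,SHAPE['tab'],[.4393,.0368,y],.038);print(q.round(4),round(f,1))
q,f=edgefit(s,SHAPE['notch'],[.43,-.107,1.04],.038);print(q.round(4),round(f,1))
q,f=edgefit(s,SEAT,[.534,.043,.008],.03);print(q.round(4),round(f,1))
E
```

```text
[0.4314 0.0483 0.0524] 21.4
[0.4314 0.0483 0.0514] 21.4
[ 0.4301 -0.1138  1.034 ] 19.6
[0.5339 0.0446 0.0042] 21.7
```

Request:
step_arm(rows="-5 -3 200 0 0 -0.05 40;-5 -3 200 0 0 -0.05 40;-5 -3 200 0 0 -0.05 40;-5 -3 200 0 0 -0.05 40;-5 -3 200 0 0 -0.05 40;-5 -3 310 0 0 -0.05 40;-5 -3 310 0 0 -0.05 40;-5 -3 320 0 0 -0.05 40;-5 -3 320 0 0 -0.05 40;-5 -3 320 0 0 -0.05 40")

```text
t: 3.58
ee_pos: [0.3994, 0.0418, 0.0425]
eef_rot: [0.724, -0.69, -0.002, 0.002]
force: [0.6, 0.3, 1.2]
gripper_width: 0.0401
```

Request:
step_arm(rows="0 0 4 0 0 0 40;0 0 6 0 0 0 40;0 0 7 0 0 0 40;0 0 7 0 0 0 40")

```text
t: 3.92
ee_pos: [0.4022, 0.0429, 0.0387]
eef_rot: [0.725, -0.689, 0.001, -0.001]
force: [-0.4, 0.2, -0.3]
gripper_width: 0.0399
```

Request:
step_arm(rows="0 0 1 0 0 0 40;0 0 2 0 0 0 40;0 0 2 0 0 0 40")

```text
t: 4.17
ee_pos: [0.4011, 0.043, 0.035]
eef_rot: [0.725, -0.689, 0.0, -0.0]
force: [-0.5, -0.1, 0.6]
gripper_width: 0.0402
```

Request:
step_arm(rows="0 0 1 0 0 0 40;0 0 1 0 0 0 40;0 0 1 0 0 0 40")

```text
t: 4.42
ee_pos: [0.401, 0.043, 0.0338]
eef_rot: [0.725, -0.689, -0.0, 0.0]
force: [0.5, -0.2, 0.3]
gripper_width: 0.0398
```

```bash
python3 - <<'E'
from h import *
w=snap('wrist');st=w['st'];print(st['ee_pos'],st['force'],R.from_quat(st['eef_rot']).as_euler('xyz'))
cv2.imwrite('pics/w2.png',w['color'][:,:,::-1])
E
```

```text
[0.40098073 0.04299052 0.0337966 ] [ 0.5444664  -0.20828545  0.27779701] [ 3.14133388e+00  1.98115145e-05 -1.51990572e+00]
```

View pics/w2.png

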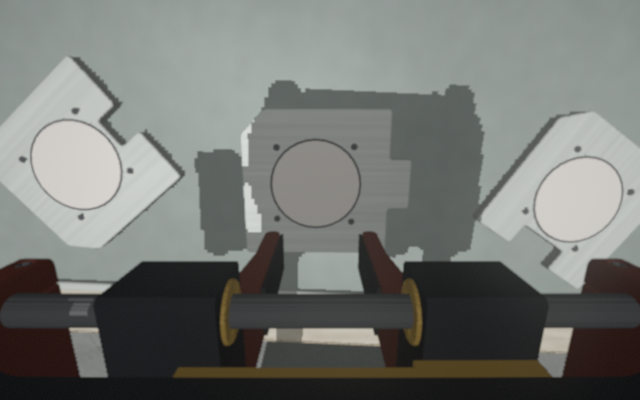

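Request:
step_arm(rows="0 0 1 0 0 0 40;0 0 1 0 0 0 40;0 0 1 0 0 0 40")

```text
t: 4.72
ee_pos: [0.401, 0.043, 0.0328]
eef_rot: [0.725, -0.689, -0.0, 0.0]
force: [-0.3, -0.3, 0.0]
gripper_width: 0.0397
```

Request:
step_arm(rows="0 0 1 0 0 0 40;0 0 1 0 0 0 40;0 0 1 0 0 0 40")

```text
t: 4.97
ee_pos: [0.401, 0.0429, 0.0318]
eef_rot: [0.725, -0.689, -0.0, 0.0]
force: [0.0, 0.2, 0.7]
gripper_width: 0.0397
```

```bash
python3 - <<'E'
from h import *
w=snap('wrist');print(w['cx'],w['cy'],w['dist'],w['st']['ee_pos'])
im=w['color'][:,:,::-1].copy()
st=w['st'];Rm=R.from_quat(st['eef_rot']).as_matrix()
pts=[st['ee_pos']+Rm@np.array([x,y,0]) for x in (-.02,.02) for y in (-.01,0,.01)]
for p in proj(w,pts): print(p.round(1));cv2.circle(im,tuple(p.round().astype(int)),1,(0,255,0),-1)
a=np.clip(im[90:290,200:440].astype(float)*1.6,0,255)
cv2.imwrite('pics/c2.png',cv2.resize(a,None,fx=3,fy=3,interpolation=cv2.INTER_CUBIC))
E
```

```text
320.5740853116297 203.4826187308508 [-0.00748214  0.          0.          0.          0.        ] [0.40098507 0.04294181 0.03181113]
[285.9 215.3]
[286.3 230.4]
[286.7 245.1]
[349.4 215.3]
[349.  230.4]
[348.7 245.1][ WARN:0@0.752] global loadsave.cpp:1063 imwrite_ Unsupported depth image for selected encoder is fallbacked to CV_8U.
```

View pics/c2.png

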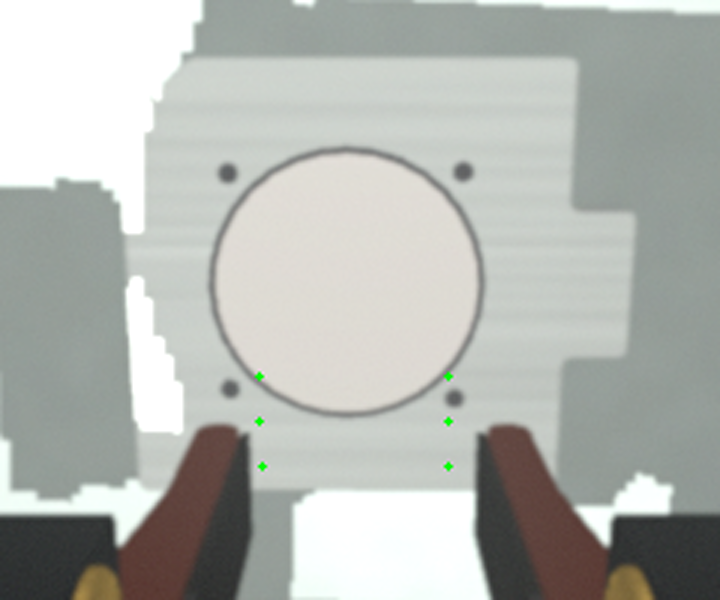

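Request:
step_arm(rows="0 0 1 0 0 0 40;0 0 2 0 0 0 40;0 0 3 0 0 0 40;0 0 4 0 0 0 40;0 0 4 0 0 0 40")

```text
t: 5.43
ee_pos: [0.4009, 0.0429, 0.0276]
eef_rot: [0.725, -0.689, -0.0, 0.0]
force: [0.7, 0.5, -0.5]
gripper_width: 0.0396
```

Request:
step_arm(rows="0 0 1 0 0 0 40;0 0 2 0 0 0 40;0 0 3 0 0 0 40;0 0 4 0 0 0 40;0 0 5 0 0 0 40;0 0 6 0 0 0 40;0 0 6 0 0 0 40")

```text
t: 6.02
ee_pos: [0.4009, 0.0429, 0.0216]
eef_rot: [0.725, -0.689, -0.0, 0.0]
force: [-0.5, -0.7, 0.3]
gripper_width: 0.0403
```

Request:
step_arm(rows="0 0 1 0 0 0 40;0 0 2 0 0 0 40;0 0 3 0 0 0 40;0 0 4 0 0 0 40;0 0 5 0 0 0 40;0 0 6 0 0 0 40;0 0 7 0 0 0 40;0 0 8 0 0 0 40;0 0 8 0 0 0 40")

```text
t: 6.77
ee_pos: [0.4009, 0.043, 0.0136]
eef_rot: [0.725, -0.689, -0.0, 0.0]
force: [0.3, -0.3, 0.1]
gripper_width: 0.0403
```

```bash
python3 - <<'E'
from h import *
w=snap('wrist');print(w['st']['ee_pos'],w['st']['force'],w['st']['joint_pos'].round(4) if hasattr(w['st']['joint_pos'],'round') else w['st']['joint_pos'])
cv2.imwrite('pics/w3.png',w['color'][:,:,::-1])
s=snap('scene');im=s['color'][:,:,::-1].copy()
p=proj(s,[w['st']['ee_pos']])[0];print(p)
a=im[150:270,300:460];a=cv2.resize(a,None,fx=4,fy=4,interpolation=cv2.INTER_CUBIC)
b=w['color'][90:290,200:440,::-1];b=cv2.resize(np.clip(b*1.5,0,255).astype(np.uint8),(576,480))
c=np.hstack([a,b]);cv2.imwrite('pics/c3.png',cv2.resize(c,(800,int(480*800/c.shape[1]))))
E
```

```text
[0.40090358 0.04295234 0.01361544] [ 0.31506124 -0.26098055  0.11403641] [ 0.0223 -0.4332  2.0058 -0.      1.5694  1.5423]
[387.7556624  225.43086712]
```

View pics/c3.png

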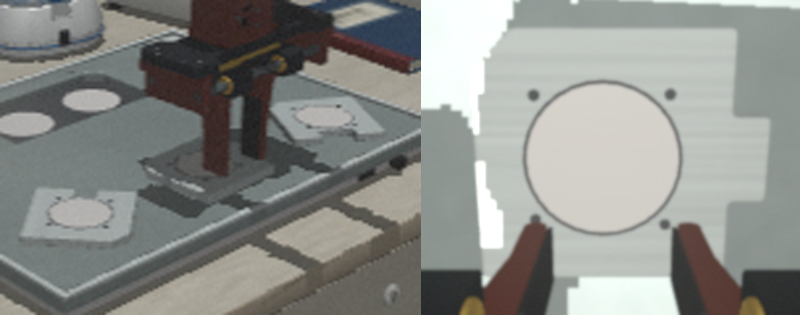

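Request:
step_arm(rows="0 0 1 0 0 0 40;0 0 2 0 0 0 40;0 0 3 0 0 0 40;0 0 4 0 0 0 40;0 0 5 0 0 0 40;0 0 5 0 0 0 40")

```text
t: 7.37
ee_pos: [0.4009, 0.043, 0.0086]
eef_rot: [0.725, -0.689, -0.0, 0.0]
force: [0.1, 0.5, -0.9]
gripper_width: 0.0401
```

Request:
step_arm(rows="0 0 1 0 0 0 40;0 0 2 0 0 0 40;0 0 3 0 0 0 40;0 0 3 0 0 0 40")

```text
t: 7.7
ee_pos: [0.4009, 0.0429, 0.0056]
eef_rot: [0.725, -0.689, -0.0, 0.0]
force: [0.1, -0.1, 0.0]
gripper_width: 0.0399
```

Request:
step_arm(rows="0 0 1 0 0 0 40;0 0 2 0 0 0 40;0 0 3 0 0 0 40;0 0 3 0 0 0 40")

```text
t: 8.03
ee_pos: [0.4018, 0.043, 0.0038]
eef_rot: [0.725, -0.689, 0.001, -0.001]
force: [-0.5, -0.1, 4.5]
gripper_width: 0.0402
```

Request:
step_arm(rows="0 0 1 0 0 0 40;0 0 2 0 0 0 40;0 0 2 0 0 0 40")

```text
t: 8.28
ee_pos: [0.403, 0.043, 0.0038]
eef_rot: [0.725, -0.689, 0.002, -0.002]
force: [-1.5, -0.8, 12.6]
gripper_width: 0.0402
```

Request:
step_arm(rows="0 0 1 0 0 0 40;0 0 2 0 0 0 40;0 0 2 0 0 0 40")

```text
t: 8.53
ee_pos: [0.4043, 0.043, 0.0037]
eef_rot: [0.725, -0.689, 0.003, -0.003]
force: [-2.4, -0.5, 20.8]
gripper_width: 0.0401
```

Request:
step_arm(rows="0 0 -1.5 0 0 0 40;-3 -10 -1.5 0 0 0.005 40;-7 -22 -1.5 0 0 0.01 40;-12 -36 -1.5 0 0 0.015 40;-17 -50 -1.5 0 0 0.02 40;-22 -64 -1.5 0 0 0.025 40;-27 -78 -1.5 0 0 0.03 40;-32 -94 -1.5 0 0 0.04 40;-37 -110 -1.5 0 0 0.045 40;-37 -110 -1.5 0 0 0.045 40")

```text
t: 9.37
ee_pos: [0.5137, 0.0865, 0.0038]
eef_rot: [0.709, -0.705, 0.002, -0.003]
force: [1.2, 0.4, 12.8]
gripper_width: 0.0402
```

```bash
cat > m.py <<'E'
from h import *
import sys
def measure(name,shape,q0,out=None,z=.038):
    w=snap('wrist');st=w['st'];e=R.from_quat(st['eef_rot']).as_euler('xyz')
    print('ee',np.round(st['ee_pos'],4),'yaw+90',round(e[2]+np.pi/2,4),'F',np.round(st['force'],1))
    im=w['color'][:,:,::-1].copy()
    q,f=edgefit(w,SHAPE[shape],q0,z);print('plate',q.round(4),round(f,1));draw(im,w,SHAPE[shape],q,z)
    qs,f=edgefit(w,SEAT,[.5338,.041,.007],.03);print('seat',qs.round(4),round(f,1));draw(im,w,SEAT,qs,.03,(0,255,0))
    c,s_=np.cos(qs[2]),np.sin(qs[2])
    for n,y in (('L',.04475),('R',-.04475)):
        g=qs[:2]+np.array([[c,-s_],[s_,c]])@[.106,y];print(n,g.round(4),'need',(g-q[:2]).round(4),round(qs[2]-q[2],4))
    cv2.imwrite(f'pics/{name}.png',im)
E
python3 - <<'E'
from m import *
measure('m1','tab',[.542,.088,.007])
E
```

```text
ee [0.5137 0.0865 0.0038] yaw+90 0.006 F [ 1.2  0.4 12.8]
plate [0.5539 0.0887 0.0064] 18.2
seat [ 0.5333  0.0426 -0.0053] 32.7
L [0.6395 0.0868] need [ 0.0856 -0.0019] -0.0116
R [ 0.639  -0.0027] need [ 0.0851 -0.0914] -0.0116
```

View pics/m1.png

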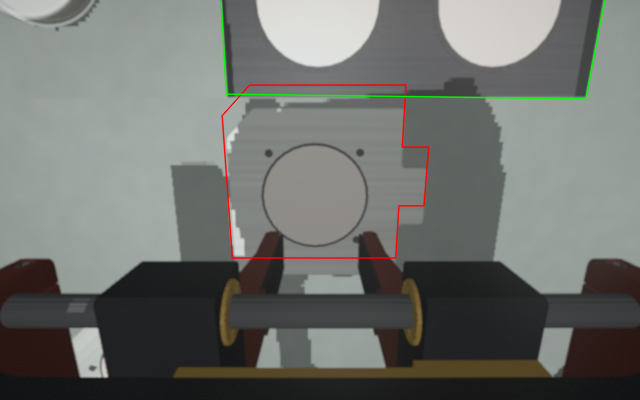

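```bash
cat >> m.py <<'E'
def ring(w,q0,z=.038,r0=.0278,h0=.0247):
    g=cv2.GaussianBlur(cv2.cvtColor(w['color'],cv2.COLOR_RGB2GRAY).astype(np.float32),(0,0),.8)
    g=g-cv2.GaussianBlur(g,(0,0),4)
    t=np.linspace(0,2*np.pi,120,endpoint=False);C=np.c_[np.cos(t),np.sin(t)];S=np.array([(1,1),(1,-1),(-1,1),(-1,-1)])
    def v(p):
        P=np.vstack([C*p[3],S*p[4]]);u=proj(w,place(P,p,z)).astype(np.float32)
        m=cv2.remap(g,u[:,:1],u[:,1:],cv2.INTER_LINEAR)[:,0]
        return m[:120].mean()+m[120:].mean()
    best=None
    for dx in (-.008,-.004,0,.004,.008):
        for dy in (-.006,-.003,0,.003,.006):
            p=np.r_[np.add(q0,[dx,dy,0]),r0,h0];f=v(p)
            if best is None or f<best[0]: best=(f,p)
    r=minimize(v,best[1],method='Nelder-Mead',options=dict(initial_simplex=np.array([best[1]]+[best[1]+d for d in np.eye(5)*[.002,.002,.03,.0005,.0005]]),maxiter=800,xatol=1e-5,fatol=1e-3))
    return r.x,r.fun
def rm(q0,z=.038):
    w=snap('wrist');st=w['st'];e=R.from_quat(st['eef_rot']).as_euler('xyz')
    print('ee',np.round(st['ee_pos'],4),'yaw+90',round(e[2]+np.pi/2,4),'F',np.round(st['force'],1))
    p,f=ring(w,q0,z);print('ring',p.round(4),round(float(f),1))
    qs,f=edgefit(w,SEAT,[.5338,.041,.005],.03);print('seat',qs.round(4),round(f,1))
    for n,y in (('L',.04475),('R',-.04475)):
        c,s_=np.cos(qs[2]),np.sin(qs[2]);g=qs[:2]+np.array([[c,-s_],[s_,c]])@[.106,y];print(n,g.round(4),'need',(g-p[:2]).round(4),round(qs[2]-p[2],4))
    return w
E
python3 - <<'E'
from m import *
rm([.543,.0885,.006])
E
```

```text
ee [0.5129 0.0863 0.0038] yaw+90 0.0062 F [ 1.7  0.4 11.7]
ring [ 0.5447  0.0883 -0.0221  0.0282  0.0251] -15.8
seat [ 0.5331  0.0425 -0.0047] 33.1
L [0.6393 0.0867] need [ 0.0946 -0.0016] 0.0174
R [ 0.6388 -0.0028] need [ 0.0942 -0.0911] 0.0174
```

Request:
step_arm(rows="0 -10 0 0 0 -0.02 40;1 -24 0 0 0 -0.02 40;1 -38 0 0 0 -0.02 40;1 -52 0 0 0 -0.02 40;2 -64 0 0 0 -0.02 40;2 -74 0 0 0 -0.02 40;2 -82 0 0 0 -0.02 40;2 -88 0 0 0 -0.02 40;2 -92 0 0 0 -0.02 40;2 -92 0 0 0 -0.02 40")

```text
t: 10.3
ee_pos: [0.6041, 0.0842, 0.0034]
eef_rot: [0.716, -0.698, 0.002, -0.002]
force: [2.0, -0.0, 8.9]
gripper_width: 0.0399
```

```bash
python3 - <<'E'
from m import *
w=rm([.637,.0867,.0]);cv2.imwrite('pics/m2.png',w['color'][:,:,::-1])
E
```

```text
ee [0.6041 0.0842 0.0034] yaw+90 0.0256 F [ 2.  -0.   8.9]
ring [0.6374 0.0863 0.0008 0.0296 0.0246] -19.6
seat [0.5333 0.0427 0.0065] 42.7
L [0.639  0.0882] need [0.0015 0.0019] 0.0057
R [ 0.6395 -0.0013] need [ 0.0021 -0.0876] 0.0057
```

View pics/m2.png

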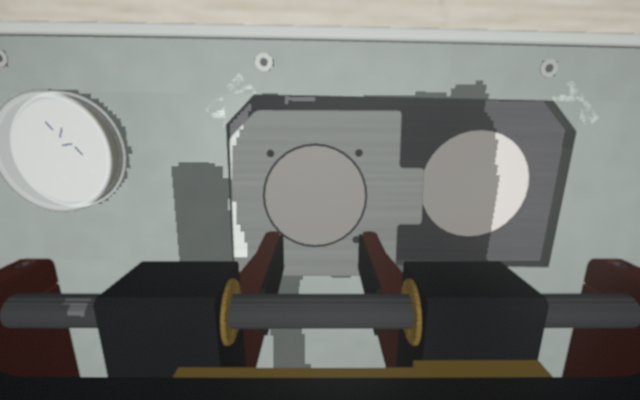

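Request:
step_arm(rows="-1 -1 0 0 0 0 40;-1 -2 0 0 0 0 40;-1 -3 1 0 0 0 40;-1 -4 2 0 0 0 40;-1 -4 2 0 0 0 40")

```text
t: 10.77
ee_pos: [0.6079, 0.0854, 0.002]
eef_rot: [0.716, -0.698, 0.002, -0.003]
force: [0.2, 0.8, 0.6]
gripper_width: 0.0405
```

```bash
python3 - <<'E'
from m import *
w=rm([.6395,.0867,.0],.034);cv2.imwrite('pics/m3.png',w['color'][:,:,::-1])
E
```

```text
ee [0.6079 0.0854 0.002 ] yaw+90 0.0257 F [0.2 0.8 0.6]
ring [ 0.6366  0.0858 -0.0047  0.0284  0.0241] -21.3
seat [ 5.338e-01  4.350e-02 -3.000e-04] 33.7
L [0.6398 0.0882] need [0.0032 0.0024] 0.0044
R [ 0.6398 -0.0013] need [ 0.0032 -0.0871] 0.0044
```

Request:
step_arm(rows="0 0 2 0 0 0 40;0 0 4 0 0 0 40;0 0 5 0 0 0 40;0 0 6 0 0 0 40;0 0 7 0 0 0 40;0 0 8 0 0 0 40;0 0 8 0 0 0 40")

```text
t: 11.4
ee_pos: [0.6069, 0.0853, -0.0043]
eef_rot: [0.716, -0.698, 0.002, -0.002]
force: [-6.8, 0.0, 23.8]
gripper_width: 0.04
```

```bash
python3 - <<'E'
from m import *
w=rm([.6395,.0867,.0],.03);cv2.imwrite('pics/m3.png',w['color'][:,:,::-1])
E
```

```text
ee [ 0.6069  0.0853 -0.0043] yaw+90 0.0259 F [-6.8  0.  23.8]
ring [ 6.404e-01  8.730e-02 -2.000e-04  2.670e-02  2.520e-02] -36.6
seat [0.5342 0.0433 0.0006] 33.2
L [0.6402 0.0881] need [-0.0002  0.0008] 0.0008
R [ 0.6403 -0.0014] need [-0.0001 -0.0887] 0.0008
```

Request:
step_arm(rows="0 0 -40 0 0 0 40;30 30 -55 0 0 -0.12 40;222 198 -60 0 0 -1.01 40;222 198 -60 0 0 -1.01 40;222 198 -60 0 0 -1.01 40;222 198 -60 0 0 -1.01 40;222 198 -60 0 0 -1.01 40;222 198 -60 0 0 -1.01 40;222 198 -60 0 0 -1.01 40;222 198 -60 0 0 -1.01 40")

```text
t: 12.28
ee_pos: [0.4099, -0.1446, 0.0495]
eef_rot: [0.965, -0.263, -0.001, 0.001]
force: [0.3, 0.3, 1.5]
gripper_width: 0.0398
```

```bash
python3 - <<'E'
from m import *
w=snap('wrist');st=w['st'];e=R.from_quat(st['eef_rot']).as_euler('xyz')
print('ee',np.round(st['ee_pos'],4),'yaw+90',round(e[2]+np.pi/2,4),'F',np.round(st['force'],1),'j6',st['joint_pos'][5])
print(edgefit(w,SHAPE['notch'],[.43,-.114,1.034],.038)[0].round(4)); print(ring(w,[.43,-.114,1.034])[0].round(4))
cv2.imwrite('pics/m4.png',w['color'][:,:,::-1])
E
```

```text
ee [ 0.4099 -0.1446  0.0495] yaw+90 1.0381 F [0.3 0.3 1.5] j6 0.11669734021894733
[ 0.4299 -0.1147  1.0482]
[ 0.4297 -0.1146  1.0277  0.0268  0.0225]
```

Request:
step_arm(rows="2 -6 20 0 0 0 40;2 -6 38 0 0 0 40;2 -6 42 0 0 0 40;2 -6 43 0 0 0 40;2 -6 44 0 0 0 40;2 -6 45 0 0 0 40;2 -6 46 0 0 0 40;2 -6 47 0 0 0 40;2 -6 48 0 0 0 40;2 -6 48 0 0 0 40")

```text
t: 13.17
ee_pos: [0.4185, -0.1381, 0.0039]
eef_rot: [0.964, -0.264, 0.001, 0.0]
force: [-0.7, 0.7, 4.5]
gripper_width: 0.0397
```

Request:
step_arm(rows="0 0 2 0 0 0 40;0 -6 2 0 0 0.08 40;2 -20 2 0 0 0.19 40;4 -40 2 0 0 0.31 40;6 -60 2 0 0 0.43 40;8 -82 2 0 0 0.55 40;10 -104 2 0 0 0.67 40;12 -126 2 0 0 0.79 40;13 -148 2 0 0 0.91 40;14 -160 2 0 0 1.03 40")

```text
t: 14.0
ee_pos: [0.5144, -0.0059, 0.0038]
eef_rot: [0.707, -0.707, 0.002, -0.002]
force: [-0.6, -1.7, 12.1]
gripper_width: 0.0399
```

```bash
python3 - <<'E'
from m import *
w=rm([.54,-.0014,.0],.038);cv2.imwrite('pics/m5.png',w['color'][:,:,::-1])
E
```

```text
ee [ 0.5144 -0.0059  0.0038] yaw+90 0.0007 F [-0.6 -1.7 12.1]
ring [ 5.407e-01 -5.400e-03  3.000e-04  2.680e-02  2.250e-02] -53.0
seat [0.5334 0.0421 0.0038] 19.8
L [0.6393 0.0872] need [0.0985 0.0927] 0.0035
R [ 0.6396 -0.0023] need [0.0989 0.0032] 0.0035
```

View pics/m5.png

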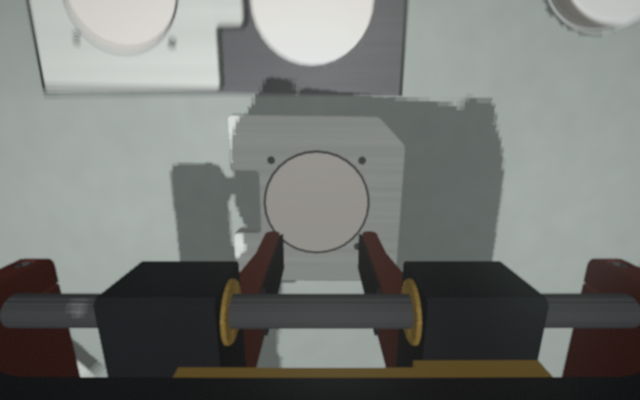

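Request:
step_arm(rows="-1 -10 0 0 0 0 40;-2 -24 0 0 0 0 40;-3 -38 0 0 0 0 40;-3.5 -52 0 0 0 0 40;-3.5 -66 0 0 0 0 40;-3.5 -78 0 0 0 0 40;-3.5 -86 0 0 0 0 40;-3.5 -92 0 0 0 0 40;-3.5 -94 0 0 0 0 40;-3.5 -94 0 0 0 0 40")

```text
t: 14.88
ee_pos: [0.6081, -0.0034, 0.0038]
eef_rot: [0.709, -0.705, 0.002, -0.002]
force: [0.8, 0.3, 9.7]
gripper_width: 0.0403
```

```bash
python3 - <<'E'
from m import *
w=rm([.635,-.002,.0],.038);cv2.imwrite('pics/m6.png',w['color'][:,:,::-1])
E
```

```text
ee [ 0.6081 -0.0034  0.0038] yaw+90 0.0057 F [0.8 0.3 9.7]
ring [ 0.6433 -0.0062  0.0058  0.028   0.0249] -12.9
seat [0.539  0.0359 0.0323] 30.7
L [0.6435 0.0841] need [0.0002 0.0903] 0.0266
R [ 0.6464 -0.0054] need [0.0031 0.0008] 0.0266
```

Request:
step_arm(rows="0 -1 0 0 0 0 40;0 -2 0 0 0 0 40;0 -3 1 0 0 0 40;0 -4 1 0 0 0 40;0 -5 1 0 0 0 40;0 -5 1 0 0 0 40")

```text
t: 15.43
ee_pos: [0.6109, -0.0033, 0.0003]
eef_rot: [0.709, -0.705, 0.001, -0.001]
force: [0.0, 0.3, -0.1]
gripper_width: 0.04
```

Contact force went to zero: it likely dropped in. Press down to check the height.

Request:
step_arm(rows="0 0 2 0 0 0 40;0 0 3 0 0 0 40;0 0 4 0 0 0 40;0 0 5 0 0 0 40;0 0 6 0 0 0 40;0 0 6 0 0 0 40")

```text
t: 15.93
ee_pos: [0.6115, -0.0033, -0.0042]
eef_rot: [0.709, -0.705, 0.001, -0.001]
force: [-0.5, -0.3, 11.0]
gripper_width: 0.0403
```

```bash
python3 - <<'E'
from m import *
w=rm([.640,-.002,.0],.03);cv2.imwrite('pics/m7.png',w['color'][:,:,::-1])
E
```

```text
ee [ 0.6115 -0.0033 -0.0042] yaw+90 0.0058 F [-0.5 -0.3 11. ]
ring [ 0.6405 -0.0029 -0.003   0.0267  0.0227] -52.0
seat [0.5328 0.0445 0.0842] 16.0
L [0.6346 0.098 ] need [-0.0058  0.1008] 0.0872
R [0.6422 0.0088] need [0.0017 0.0117] 0.0872
```

View pics/m7.png

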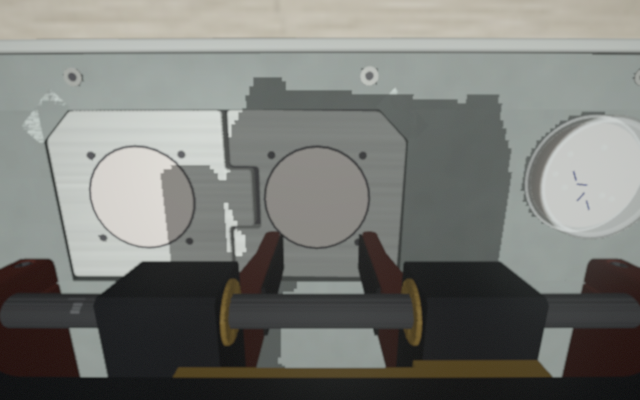

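Request:
step_arm(rows="0 0 -10 0 0 0 40;0 0 -40 0 0 0 40;0 0 -80 0 0 0 40;0 0 -120 0 0 0 40;0 80 -200 0 0 0 40;0 120 -240 0 0 0 40;0 120 -250 0 0 0 40;0 120 -250 0 0 0 40;0 120 -250 0 0 0 40;0 120 -250 0 0 0 40")

```text
t: 16.82
ee_pos: [0.4902, -0.0039, 0.2477]
eef_rot: [0.709, -0.705, 0.003, -0.002]
force: [0.4, -0.7, 0.3]
gripper_width: 0.0399
```

```bash
python3 - <<'E'
from m import *
w=snap('wrist');print(w['st']['ee_pos'],w['st']['force'])
L,f=ring(w,[.640,.087,0],.03);print('tab',L.round(4),f)
Rr,f=ring(w,[.640,-.002,0],.03);print('notch',Rr.round(4),f,'spacing',(L-Rr)[:2])
print('lip',edgefit(w,STAGE,[.534,.042,.004],.034))
s=snap('top')
print('narrow top',edgefit(s,SHAPE['narrow'],[.4356,.1924,-2.407],.038))
for n in('top','wrist'):
  for t,z in [('petri_dish_1_mid',.0375),('petri_dish_2_mid',.0375),('seat_left',.026),('insert_tab_centre',.026),('seat_right',.026),('insert_notch_centre',.026)]:
    ss=s if n=='top' else w
    for p in pinpoint(n,t)[:2]: print(n,t,round(p['p'],2),back(ss,[np.array(p['position'])*[640,400]],z).round(4)[0])
cv2.imwrite('pics/fin.png',w['color'][:,:,::-1])
E
```

```text
[ 0.49016843 -0.00393114  0.24768776] [ 0.43513681 -0.72528619  0.26196111]
tab [ 0.6403  0.0873 -0.011   0.027   0.0226] -53.833763122558594
notch [ 0.6406 -0.0017 -0.0243  0.0293  0.0225] -41.192893981933594 spacing [-0.00034902  0.08902691]
lip (array([0.53968818, 0.04786569, 0.00863532]), np.float64(8.923868179321289))
narrow top (array([ 0.43542148,  0.19250678, -2.40999994]), np.float64(22.678302764892578))
top petri_dish_1_mid 0.98 [0.6438 0.2131 0.0375]
top insert_tab_centre 0.83 [0.6451 0.0835 0.026 ]
top insert_notch_centre 0.78 [0.6387 0.0007 0.026 ]
wrist petri_dish_1_mid 0.98 [0.6549 0.2108 0.0375]
wrist petri_dish_2_mid 0.69 [ 0.6559 -0.1363  0.0375]
wrist insert_tab_centre 0.9 [0.6399 0.0871 0.026 ]
wrist insert_notch_centre 0.63 [ 0.6385 -0.0052  0.026 ]
wrist insert_notch_centre 0.58 [0.3839 0.4185 0.026 ]
```

View pics/fin.png

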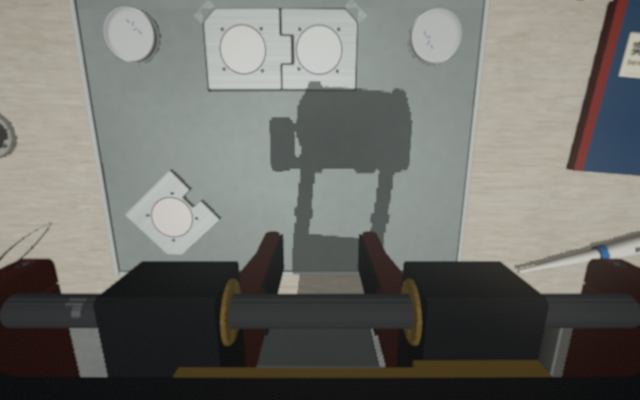

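The picture shows both plates interlocked and flush in the seat (columns 205-357, rows 8-90). The narrow plate lies untouched at (172, 215), and the dishes are in place. I am handing the job in.

```bash
python3 -c "
from rig import *
print(sign_off())"
```

```text
the job is handed in; nothing more can be done
None
```

The tab plate is in the left half of the seat and the notch plate in the right, interlocked and flush. I slid each one there with the fingertips pressing on its top, at about 10–13 N while moving and up to about 24 N once seated. I handed the job in at about 17 s.

**What the last checks showed:**
- **Seating:** pressing on each seated plate met resistance 8 mm lower than on the deck, so both lie fully down.
- **Position:** the window centres came out 89.0 mm apart (89.5 nominal), each within about 1.5 mm of its seat point. The final picture shows tab and notch engaged.
- **Narrow plate and surroundings:** the narrow plate is still at its starting place on the front deck. Both dishes look in place. I did not measure the flask and tweezers again at the end, but the arm never went near them.

**What disagreed:**
- **Finger length:** the fingers touched the plates only when the reported TCP was about 34 mm below the plate tops. I therefore found contact by force rather than by the stated tool length.
- **Last angle readings:** the final yaw readings were -0.011 rad for the tab plate and -0.024 rad for the notch plate, against about 0 when each was pressed home. Both are within the 0.06 rad limit.
- **Poor fits:** the last outline fit of the stage was poor, as were the seat outline fits once plates covered the seat, so I ignored them. The top and wrist cameras differed by 2–4 mm, and I used the wrist camera.

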